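# Put the rubber stamp away in the push-to-open drawer

### The arm

A 6-joint arm with a two-finger parallel gripper is mounted at the origin on the work surface; the furniture and walls round the work are solid. World frame = base frame: x ahead of the robot, y to its left, z up, the work surface at z = 0. Lengths are in mm, angles in rad, forces in N, time in s.
With the tool pointing down it reaches from about 275 to 1000 mm from the base axis. Payload 8.4 kg.
Tool frame: the origin (TCP) lies at the very end of the fingers, on their centre line; the grasp point (between the pads) lies 19 mm behind it; z points along the fingers, x is the direction in which the jaws open and shut, and the axes are right-handed (so a half turn about z gives the same grasp; the last joint's range is limited). The gripper opens to 85 mm and grips with 20 to 120 N. Pads are 22 mm wide; open, the fingers measure 114 mm over their backs; the gripper's body (76 mm by 85 mm) begins 54 mm behind the grasp point. The pads swing forward as they close: fully open they stand 13 mm farther back than shut.
Start: joints at [-1.208, 0.353, 1.633, -0, 1.155, -0.002], TCP at [222.975, -583.875, 231.281] pointing down, gripper open.
Joint ranges: [-2.63, 2.63], [-0.92, 2.1], [0.06, 2.66], [-1.3, 4.44], [0, 2.69], [-3.02, 3.02]. Speed limits (rad/s): [2.22, 2.22, 2.79, 3.14, 3.14, 3.14].

### API

Orientations are given as [roll, pitch, yaw] about the fixed x, y, z axes, in that order (R = Rz(yaw) Ry(pitch) Rx(roll)).
In Python, from rig import r gives the robot as it stands.
- The arm moves only by the tool arm_command, never from a script. Its argument "targets" is a list of rows, each a list of 6 numbers: the shift along the tool's x, y, z in m, then the turn, a rotation vector about the tool's x, y, z in rad. A call has 1 to 20 rows; each row shifts and turns the commanded pose from where the row before left it, along the tool's axes as they then stand; what a row does not reach is not made up. A row lasts 1/12 s, in which the tool goes at most 41.7 mm and 7.16 degrees, less where a joint would pass 70% of its speed; a pose out of reach is approached as far as the arm can. A call is refused whole if a number of a shift passes 0.0417 or a number of a turn 0.125, either way. A call with a gripper value outside its range is refused whole. "fingers" is the finger opening in m, from 0 to 0.0854, set as the call begins (left out, the last holds). The fingers move at their own pace and stop on an object; "squeeze" is the grip in N (left out, the last holds). Time passes only in rows, so rows that do not move let the fingers close. It gives the time, the measured TCP pose, the force and the opening at its end, in the units of the state.
- r.sense(): the state, without advancing time (a new reading comes with each control period).
- r.grab_frame(name): name is "side" or "top" or "wrist"; returns a dict with "image" (384x512x3 uint8, blue, green, red), "fx", "fy", "cx", "cy" (pixels), "xyz" and "orientation" of the camera in the world. Camera axes: x right, y down, z forward; pixel columns grow to the right and rows downward; lengths in mm; the calibration is good to about 2 mm. A picture is of the moment at which its call begins. There is no depth.
- r.sign_off(): hands the job in, once; it reports no verdict.
The state is a dict: "clock": time; "qpos": joint angles; "qvel": joint speeds; "joint_efforts": joint torques, N m; "eef_pos": TCP position; "tcp_rot": TCP orientation; "contact_force": force on the tool from outside, world axes, zero at the start; "wrist_torque": the same for the moment, N m; "opening": opening from 0.0 (shut) to 1.0 (fully open).
Only numpy, scipy, OpenCV 4.12 (cv2) and the standard library are available. Lean on these libraries where they do the work, as an engineer would, in place of code of your own. Each camera call takes 0.05 s, during which the arm holds its last target.

### The job

Press the latch plate on top of the small wooden desk unit so that its hidden drawer slides out. Then stand the rubber stamp upright on the floor of the open drawer, and leave the drawer open.

Things in the scene. Friction and masses are not known exactly. Their poses are not given: they have to be found in the camera images.
- latch_top (a point): centre of the top face of the push latch, a ribbed aluminium plate 30 x 36 mm on top of the wooden desk unit, beside a pad of sticky notes; 100 mm above the desk, 10 mm proud of the unit. Press straight down: about 3.5 N and 3.5 mm release the drawer, stop at 6 mm (5 N); it springs back. The unit (150 deep x 130 wide x 90 mm high, fixed) has its centre at x -36, y -28 mm in this point's axes
- drawer (a joint): how far the hidden, handle-less drawer has slid out of the unit's front, m: 0 shut, 0.10 fully out. Pressing the latch frees it: a spring slides it fully out within about one second and holds it there. It cannot be pulled out before
- drawer_floor (a point): centre of the drawer's inner floor, 14 mm above the desk; moves with the drawer, which opens along this point's -x (toward the robot). Inside 90 (x) x 96 mm (y); side and rear walls 22 mm above the floor; the 8 mm thick front panel at -x rises 73 mm above the floor. When out, the unit's front face is 47 mm to +x and rises to 76 mm above the floor
- stamp_mid (a point): centre, half-way up, of the wooden rubber stamp standing on the desk: base 30 (x) x 52 mm (y), 17 mm high, with a turned knob handle up its middle; 68 mm high in all, about 60 g; z up. The handle is round, widest (27 mm) 52 mm above the underside, waist 15 mm at 29 mm. Glue stick, bottle, spool, clip and ink pad are bystanders

How it is judged (in metres and radians):
On the way:
1. the latch has been pressed and the drawer has slid out (value of joint drawer above 0.085 m), for 0.2 s.
At the end, for the whole second after the job is handed in: the drawer is at least 80 mm out, and the stamp stands upright (within 10 degrees) and at rest on the drawer's floor (its middle 26 to 42 mm above the floor), inside the drawer's walls, released (value of joint drawer above 0.08 m and x of stamp_mid in the frame of drawer_floor between -0.045 and 0.045 m and y of stamp_mid in the frame of drawer_floor between -0.048 and 0.048 m and z of stamp_mid in the frame of drawer_floor between 0.026 and 0.042 m and angle between stamp_mid's own z axis and vertical below 0.17 rad and linear speed of stamp below 0.02 m/s); the robot touches nothing.
It also fails if it takes over 46 s, if anything falls off the work surface, if the arm or the gripper's body presses on something with over 40 N, if the wrist force passes 120 N, or if a joint passes its speed limit or range.

## Working session

There is one attempt and no reset: what is moved stays moved. The work goes in short steps, Python scripts to look and compute and a tool call to move; the robot and the scene stay as the last step left them, time stands still between calls to the robot, and variables do not carry over. Pictures are saved under pics/ and viewed, and the job is handed in when it is done.

Besides the shell and the picture viewer there is one more tool, called after ">>>" as name(argument=value, ...) on one line, values as JSON. arm_command: Moves the arm, as the interface text tells. Its arguments: {"type":"object","properties":{"targets":{"type":"array"},"fingers":{"type":"number"},"squeeze":{"type":"number"}},"required":["targets"]}

```bash
ls; mkdir -p pics; python3 - <<'E'
from rig import r
import cv2
for n in("side","top","wrist"):
    f=r.grab_frame(n); cv2.imwrite(f"pics/{n}0.png",f["image"]); print(n,{k:f[k] for k in f if k!="image"})
print(r.sense())
E
```

```text
pics
side {'fx': 349.50513000256353, 'fy': 349.50513000256353, 'cx': 258.36896894173225, 'cy': 193.00797387811204, 'xyz': array([529.82501007, 751.4579588 , 580.54484534]), 'orientation': array([-2.16517697,  0.00678867, -3.11133927])}
top {'fx': 467.691997653053, 'fy': 467.691997653053, 'cx': 262.53228941797323, 'cy': 186.48951431232754, 'xyz': array([379.97018781,  21.6230487 , 965.16934371]), 'orientation': array([-2.95946189,  0.01320833, -1.57131054])}
wrist {'fx': 273.7366636247479, 'fy': 273.7366636247479, 'cx': 252.07737516538646, 'cy': 196.15930350761218, 'xyz': array([ 287.92495548, -558.36123045,  374.5717901 ]), 'orientation': array([ 2.85939770e+00,  3.07079699e-04, -1.20562550e+00])}
{'clock': 0.15, 'qpos': array([-1.20837180e+00,  3.53503240e-01,  1.63392568e+00, -2.83437880e-05,
        1.15519477e+00, -2.40398593e-03]), 'qvel': array([-0.00073407, -0.00194524, -0.00181317, -0.00131437,  0.00120819,
       -0.00017082]), 'joint_efforts': array([ 5.94701323e-04, -6.05633140e+01, -3.42337561e+01,  9.37456116e-05,
        6.19399070e-03,  2.77925676e-05]), 'eef_pos': array([ 222.86168003, -583.55086967,  230.7413821 ]), 'tcp_rot': array([ 3.14156921e+00,  1.03109740e-03, -1.20595637e+00]), 'contact_force': array([ 0.71076988, -0.07077154,  0.18877223]), 'wrist_torque': array([-0.0414946 , -0.0300342 ,  0.00317861]), 'opening': 0.9995899644392336}
```

View pics/top0.png

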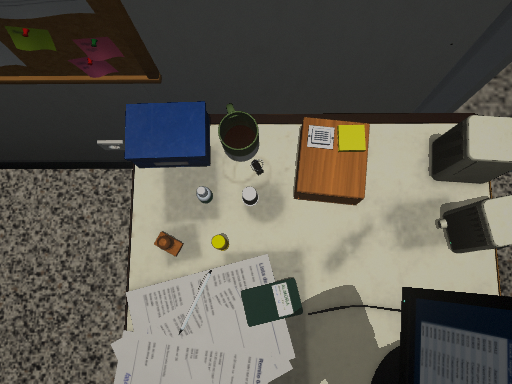

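View pics/side0.png

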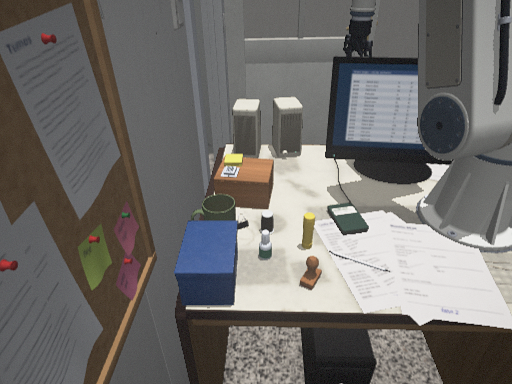

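The top view shows the wooden unit at about (333,160), with the ribbed plate near (321,137) and the sticky notes at (352,137). The stamp is at about (168,243). The glue stick at (219,242) and a bottle at (203,194) stand near it. I'll zoom in next.

```bash
python3 - <<'E'
import cv2,numpy as np
t=cv2.imread("pics/top0.png"); s=cv2.imread("pics/side0.png")
a=cv2.resize(t[108:213,285:385],(400,420),interpolation=cv2.INTER_CUBIC)
b=cv2.resize(t[210:280,140:240],(400,280),interpolation=cv2.INTER_CUBIC)
c=cv2.resize(s[140:215,205:285],(400,375),interpolation=cv2.INTER_CUBIC)
d=cv2.resize(s[200:300,250:350],(400,400)[:2],interpolation=cv2.INTER_CUBIC)[:, :]
o=np.zeros((840,800,3),np.uint8);o[:420,:400]=a;o[:280,400:]=b;o[420:795,:400]=c;o[420:820,400:]=d
cv2.imwrite("pics/z0.png",cv2.resize(o,None,fx=.7,fy=.7))
E
```

```text
(no output)
```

View pics/z0.png

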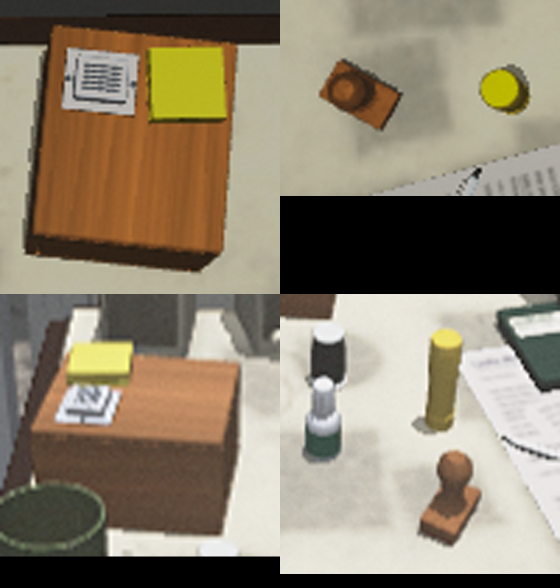

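View pics/wrist0.png

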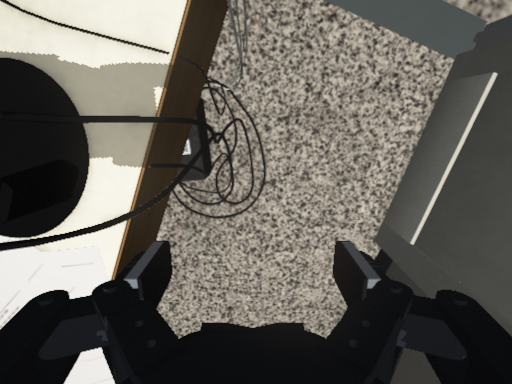

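The zoom shows the latch plate at about (321,137), with four clear corners. The stamp's base is about centred at (169,244) and is turned in yaw; its knob is at about (164,242). Next I'll measure these.

```bash
cat > h.py <<'E'
import numpy as np,cv2
from scipy.spatial.transform import Rotation as R
def ray(f,uv):
    d=np.array([(uv[0]-f["cx"])/f["fx"],(uv[1]-f["cy"])/f["fy"],1.])
    return np.array(f["xyz"]),R.from_euler("xyz",f["orientation"]).apply(d)
def onz(f,uv,z):
    o,d=ray(f,uv); return o+d*(z-o[2])/d[2]
def tri(f1,u1,f2,u2):
    o1,d1=ray(f1,u1);o2,d2=ray(f2,u2);d1/=np.linalg.norm(d1);d2/=np.linalg.norm(d2)
    A=np.c_[d1,-d2];t=np.linalg.lstsq(A,o2-o1,rcond=None)[0]
    p,q=o1+t[0]*d1,o2+t[1]*d2
    return (p+q)/2,np.linalg.norm(p-q)
def proj(f,p):
    c=R.from_euler("xyz",f["orientation"]).inv().apply(np.array(p)-f["xyz"])
    return f["cx"]+f["fx"]*c[0]/c[2],f["cy"]+f["fy"]*c[1]/c[2]
E
python3 - <<'E'
from rig import r
from h import *
np.set_printoptions(precision=1,suppress=True)
T=r.grab_frame("top");S=r.grab_frame("side");t=T["image"]
hsv=cv2.cvtColor(t,cv2.COLOR_BGR2HSV)
def z(x,y,ox=285,oy=108): return (x/2.8+ox-.5,y/2.8+oy-.5)
print("unit",*[onz(T,z(*c),90) for c in((52,27),(236,43),(220,250),(35,236))])
# latch mask: low-saturation bright pixels in the unit area
def comps(m,x0,y0):
    cs,_=cv2.findContours(m.astype(np.uint8),cv2.RETR_EXTERNAL,cv2.CHAIN_APPROX_NONE)
    c=max(cs,key=cv2.contourArea)+np.array([x0,y0]); return c
m=hsv[115:160,300:342,1]<70
c=comps(m,300,115);rc=cv2.minAreaRect(c);print("latch",rc)
for zz in(91,100): print(zz,onz(T,rc[0],zz),*[onz(T,q,zz) for q in cv2.boxPoints(rc)])
m=(hsv[225:262,148:190,1]>120)
c=comps(m,148,225);rc=cv2.minAreaRect(c);print("stamp",rc)
q=[onz(T,p,17) for p in cv2.boxPoints(rc)];print(onz(T,rc[0],17),*q)
sh=cv2.cvtColor(S["image"],cv2.COLOR_BGR2HSV)
m=(sh[250:292,295:326,1]>100);c=comps(m,295,250);print("side stamp",cv2.boundingRect(c),[tuple(map(int,x)) for x in c[::3,0]])
print("latch side tri", tri(T,(321,137),S,z(88,0,205,0)[0:1]+((405-294)/2.8+140*1,)))
E
```

```text
unit [678.7 -46.2  90. ] [ 666.5 -173.7   90. ] [ 520.8 -156.9   90. ] [530.8 -32.3  90. ]
latch ((320.4315185546875, 136.6506805419922), (25.90948486328125, 21.826778411865234), 6.009006023406982)
91 [638.7 -79.   91. ] [619.9 -51.6  91. ] [663.5 -56.8  91. ] [ 657.7 -106.7   91. ] [ 614.3 -101.    91. ]
100 [636.1 -78.  100. ] [617.4 -50.8 100. ] [660.6 -56.  100. ] [ 654.9 -105.3  100. ] [611.8 -99.8 100. ]
stamp ((168.0875244140625, 243.45547485351562), (25.439111709594727, 14.980203628540039), 29.357755661010742)
[438.1 225.1  17. ] [437.5 255.   17. ] [463.9 241.1  17. ] [438.6 195.2  17. ] [412.5 209.2  17. ]
side stamp (300, 268, 21, 20) [(316, 268), (315, 271), (316, 274), (315, 277), (313, 278), (311, 277), (309, 277), (306, 278), (304, 275), (304, 274), (302, 277), (300, 280), (302, 281), (305, 283), (308, 284), (311, 285), (312, 286), (314, 283), (315, 280), (317, 277), (319, 274), (320, 271), (318, 269)]
latch side tri (array([633.1, -81.8,  65.6]), np.float64(23.988196734202795))
```

```bash
python3 - <<'E'
from rig import r
from h import *
np.set_printoptions(precision=1,suppress=True)
T=r.grab_frame("top");S=r.grab_frame("side")
print("mon corner",tri(T,(403,288),S,(332,58)),tri(T,(403,288),S,(330,68)))
print("mon base side",onz(S,(393,168),0),onz(S,(353,165),0),onz(S,(435,168),0))
print("mon side right-end at y of base", [onz(S,(418,58),z) for z in (250,300,350,400)],[onz(S,(332,58),z) for z in (250,300,350,400)])
print("spk", tri(T,(436,140),S,(235,101)),tri(T,(485,120),S,(247,101)), tri(T,(443,225),S,(275,98)))
print("glue",tri(T,(219,241),S,(309,215)),"bottle",tri(T,(202,189),S,(265,233)),"knob",tri(T,(163.5,241.5),S,(313,261)))
print("mug",onz(T,(238,133),90),"box",[onz(T,p,90) for p in((208,103),(209,155),(126,105))])
s=T["image"]; hs=cv2.cvtColor(s,cv2.COLOR_BGR2HSV)
cv2.imwrite("pics/z1.png",np.hstack([cv2.resize(s[225:262,148:190],None,fx=9,fy=9,interpolation=cv2.INTER_CUBIC),cv2.resize(S["image"][250:292,290:332],(378,333),interpolation=cv2.INTER_CUBIC)]))
E
```

```text
mon corner (array([ 369.8, -145. ,  374.1]), np.float64(17.252903677452117)) (array([ 369.9, -152.3,  348.4]), np.float64(19.15749767587925))
mon base side [ 120.  -263.2    0. ] [ 247.6 -281.     0. ] [ -17.7 -265.8    0. ]
mon side right-end at y of base [array([ -45.8, -687.5,  250. ]), array([  41.3, -469.8,  300. ]), array([ 128.3, -252.2,  350. ]), array([215.4, -34.5, 400. ])] [array([ 287. , -687.3,  250. ]), array([ 323.7, -469.6,  300. ]), array([ 360.5, -252. ,  350. ]), array([397.2, -34.4, 400. ])]
spk (array([ 613.3, -254.6,  222.4]), np.float64(38.440464063440494)) (array([ 616.8, -341. ,  203.2]), np.float64(31.719799699850082)) (array([ 483.5, -253.3,  233.3]), np.float64(61.10261088170316))
glue (array([437.3, 114.4,  90.7]), np.float64(1.3806360240738909)) bottle (array([538.6, 151.9,  67.5]), np.float64(4.143871566346032)) knob (array([437.6, 226. ,  56.6]), np.float64(3.678076124437943))
mug [647.1  80.8  90. ] box [array([708.8, 140.5,  90. ]), array([603.3, 136.4,  90. ]), array([705.5, 302.6,  90. ])]
```

View pics/z1.png

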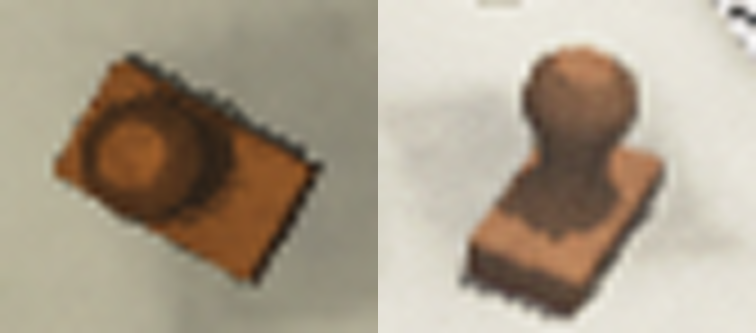

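The plate and unit measurements agree: unit yaw is about -5.5°, and the latch is at about (637,-78) both directly and from the unit's centre. The stamp's knob axis is at about (438,225.5). The monitor is roughly 370 mm high, so I'll raise the arm first, then cross over.

>>> arm_command(targets=[[0,0,-0.041,0,0,0],[0,0,-0.041,0,0,0],[0,0,-0.041,0,0,0],[0,0,-0.041,0,0,0],[0,0,-0.041,0,0,0],[0,0,-0.041,0,0,0],[0,0,-0.02,0,0,0]], fingers=0)

```text
clock: 0.93
eef_pos: [223.2, -584.3, 503.3]
tcp_rot: [3.142, -0.007, -1.206]
contact_force: [-0.4, 0.0, 0.9]
opening: 0.007
```

>>> arm_command(targets=[[-0.0191,-0.0334,0,0,0,0],[-0.0191,-0.0334,0,0,0,0],[-0.0191,-0.0334,0,0,0,0],[-0.0191,-0.0334,0,0,0,0],[-0.0191,-0.0334,0,0,0,0],[-0.0191,-0.0334,0,0,0,0],[-0.0191,-0.0334,0,0,0,0],[-0.0191,-0.0334,0,0,0,0],[-0.0191,-0.0334,0,0,0,0],[-0.0191,-0.0334,0,0,0,0],[-0.0191,-0.0334,0,0,0,0],[-0.0191,-0.0334,0,0,0,0],[-0.0191,-0.0334,0,0,0,0],[-0.0191,-0.0334,0,0,0,0],[-0.0191,-0.0334,0,0,0,0],[-0.0191,-0.0334,0,0,0,0],[-0.0191,-0.0334,0,0,0,0]])

```text
clock: 2.35
eef_pos: [638.4, -76.2, 497.3]
tcp_rot: [-3.142, -0.0, -1.206]
contact_force: [-0.2, -2.1, 0.6]
opening: 0.003
```

>>> arm_command(targets=[[0,0,0,0,0,0.115],[0,0,0,0,0,0.115],[0,0,0,0,0,0.115],[0,0,0,0,0,0.115],[0,0,0,0,0,0],[0,0,0,0,0,0]])

```text
clock: 2.85
eef_pos: [637.5, -78.0, 497.2]
tcp_rot: [3.141, 0.0, -1.662]
contact_force: [0.0, 0.2, -0.3]
opening: -0.002
```

>>> arm_command(targets=[[0,0,0.038,0,0,0],[0,0,0.038,0,0,0],[0,0,0.038,0,0,0],[0,0,0.038,0,0,0],[0,0,0.038,0,0,0],[0,0,0.038,0,0,0],[0,0,0.038,0,0,0],[0,0,0.038,0,0,0],[0,0,0.038,0,0,0],[0,0,0.033,0,0,0],[0,0,0,0,0,0],[0,0,0,0,0,0]])

```text
clock: 3.85
eef_pos: [636.5, -78.0, 121.3]
tcp_rot: [3.138, 0.0, -1.664]
contact_force: [0.4, 0.5, 0.9]
opening: -0.001
```

```bash
python3 - <<'E'
from rig import r
import cv2,numpy as np
f=r.grab_frame("wrist");cv2.imwrite("pics/w1.png",f["image"])
f=r.grab_frame("side")
cv2.imwrite("pics/s1.png",cv2.resize(f["image"][90:230,180:320],None,fx=4,fy=4))
print(r.sense()["eef_pos"],r.sense()["contact_force"])
E
```

```text
[639.06839395 -78.23202198 124.57239514] [0.34998008 0.19231451 0.31517146]
```

View pics/w1.png

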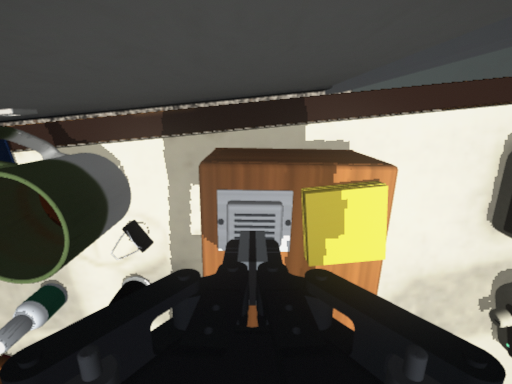

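View pics/s1.png

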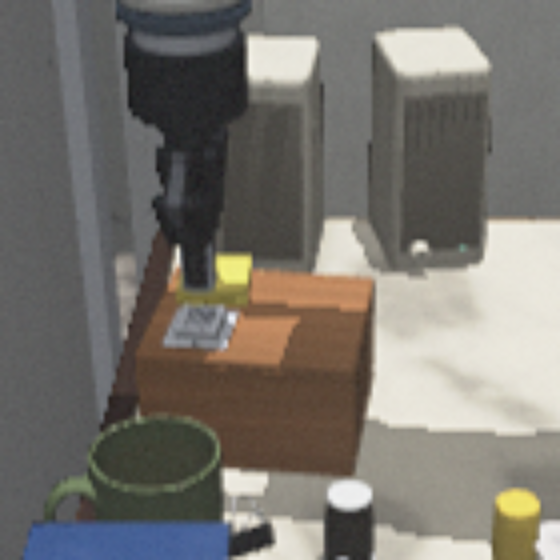

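The wrist view shows the plate's centre at about (255,221) with the closed fingertips in line just above it. The side view shows the fingers above the plate. I'll do a quick ray check.

```bash
python3 - <<'E'
from rig import r
from h import *
f=r.grab_frame("wrist");print(onz(f,(254.5,221),100),onz(f,(255,221),95),r.sense()["eef_pos"],r.sense()["tcp_rot"])
E
```

```text
[642.85918101 -80.3667159  100.        ] [640.89568377 -80.57717832  95.        ] [639.43012621 -78.25253368 125.10357565] [-3.13749786e+00 -1.17460485e-04 -1.66492676e+00]
```

>>> arm_command(targets=[[0,0,0.01,0,0,0],[0,0,0.01,0,0,0],[0,0,0.002,0,0,0],[0,0,0.002,0,0,0],[0,0,0,0,0,0]])

```text
clock: 4.42
eef_pos: [637.3, -78.0, 98.0]
tcp_rot: [3.141, 0.0, -1.666]
contact_force: [-0.2, 0.7, -0.0]
opening: -0.0
```

>>> arm_command(targets=[[0,0,0.0015,0,0,0],[0,0,0.0015,0,0,0],[0,0,0,0,0,0]])

```text
clock: 4.67
eef_pos: [637.5, -78.0, 95.2]
tcp_rot: [3.141, 0.0, -1.666]
contact_force: [-1.5, 0.1, 3.4]
opening: -0.005
```

>>> arm_command(targets=[[0,0,0.001,0,0,0],[0,0,0.001,0,0,0],[0,0,0,0,0,0]])

```text
clock: 4.92
eef_pos: [637.5, -78.0, 94.0]
tcp_rot: [3.142, -0.0, -1.666]
contact_force: [-3.1, 0.3, 9.5]
opening: 0.002
```

>>> arm_command(targets=[[0,0,-0.02,0,0,0],[0,0,-0.04,0,0,0],[0,0,-0.04,0,0,0],[0,0,-0.04,0,0,0],[0,0,-0.02,0,0,0],[0,0,0,0,0,0],[0,0,0,0,0,0]])

```text
clock: 5.5
eef_pos: [638.4, -78.1, 254.5]
tcp_rot: [-3.139, -0.0, -1.666]
contact_force: [-0.7, 0.2, -0.3]
opening: -0.004
```

```bash
python3 - <<'E'
from rig import r
import cv2
for n in("top","side"):
    f=r.grab_frame(n);cv2.imwrite(f"pics/{n}2.png",f["image"])
E
```

```text
(no output)
```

View pics/top2.png

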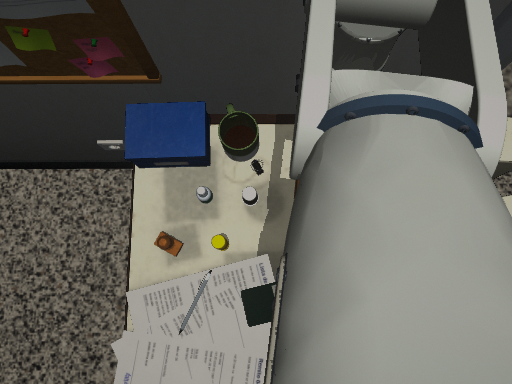

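View pics/side2.png

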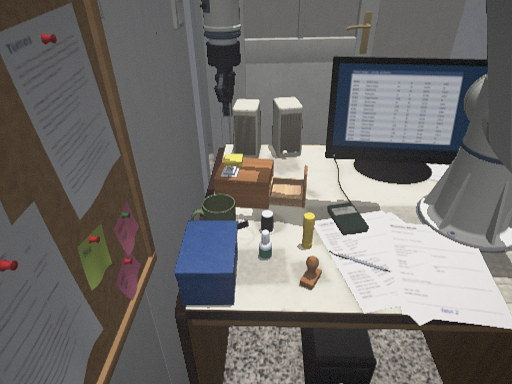

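The side view shows the drawer fully out, with its front panel at about (305,187); the top view is blocked by the arm. Next I'll move to the stamp.

>>> arm_command(targets=[[-0.0283,0.0228,0,0,0,0],[-0.0283,0.0228,0,0,0,0],[-0.0283,0.0228,0,0,0,0],[-0.0283,0.0228,0,0,0,0],[-0.0283,0.0228,0,0,0,0],[-0.0283,0.0228,0,0,0,0],[-0.0283,0.0228,0,0,0,0],[-0.0283,0.0228,0,0,0,0],[-0.0283,0.0228,0,0,0,0],[-0.0283,0.0228,0,0,0,0],[0,0,0,0,0,0.101],[0,0,0,0,0,0.101],[0,0,0,0,0,0.101],[0,0,0,0,0,0.101],[0,0,0.04,0,0,0],[0,0,0.04,0,0,0],[0,0,0.03,0,0,0],[0,0,0,0,0,0],[0,0,0,0,0,0]], fingers=0.07)

```text
clock: 7.18
eef_pos: [435.7, 224.5, 141.3]
tcp_rot: [3.138, -0.005, -2.07]
contact_force: [0.6, 0.1, 1.0]
opening: 0.818
```

```bash
python3 - <<'E'
from rig import r
from h import *
f=r.grab_frame("wrist");cv2.imwrite("pics/w3.png",f["image"])
s=r.sense();print(s["eef_pos"],s["tcp_rot"],s["qpos"],f["xyz"],f["orientation"])
f=r.grab_frame("top");cv2.imwrite("pics/top3.png",f["image"])
f=r.grab_frame("side");cv2.imwrite("pics/side3.png",cv2.resize(f["image"][150:300,200:350],None,fx=4,fy=4))
E
```

```text
[437.22462561 225.27951145 143.10773607] [ 3.14044343e+00 -1.64494474e-03 -2.06999841e+00] [4.72707193e-01 2.59773441e-01 1.99370742e+00 2.82099954e-05
 8.90118298e-01 2.54268877e+00] [497.56040942 191.29099988 285.02826845] [ 2.85709608 -0.00614705 -2.06960539]
```

View pics/w3.png

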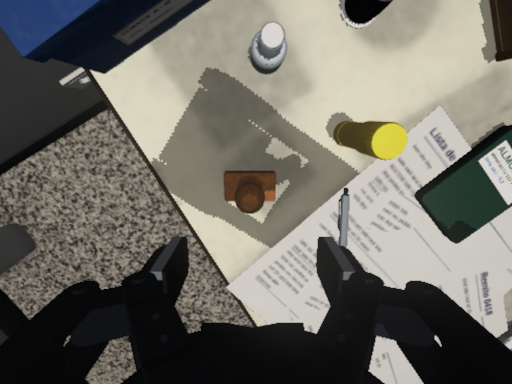

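View pics/top3.png

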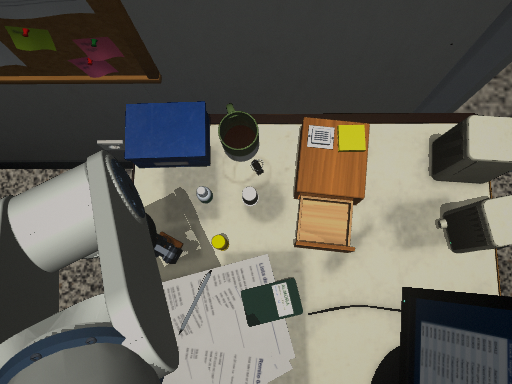

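View pics/side3.png

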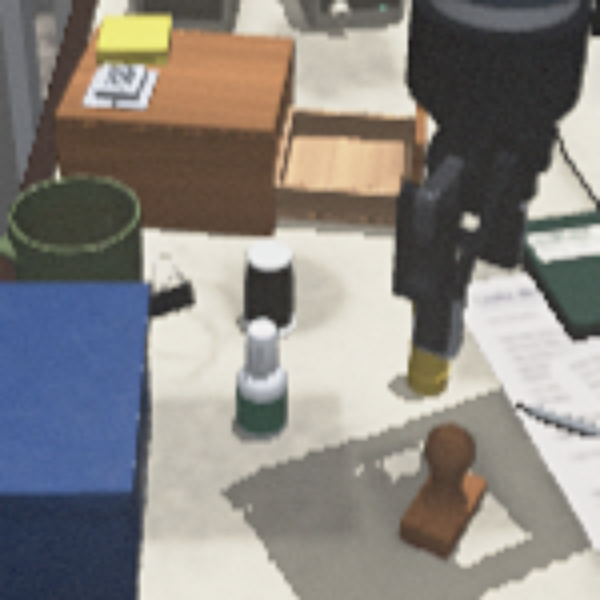

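The wrist view shows the stamp lined up with the jaws: base edges level near (249,183), knob at about (250,196). The top view shows the drawer open, with its floor centred near (325,222). Next I'll cross-check the numbers.

```bash
python3 - <<'E'
from rig import r
from h import *
np.set_printoptions(precision=1,suppress=True)
W=r.grab_frame("wrist");T=r.grab_frame("top")
g=W["image"][160:222,215:285];h=cv2.cvtColor(g,cv2.COLOR_BGR2HSV)
cv2.imwrite("pics/w4.png",np.hstack([cv2.resize(g,None,fx=6,fy=6,interpolation=cv2.INTER_CUBIC),cv2.resize(T["image"][190:255,290:360],(420,372),interpolation=cv2.INTER_CUBIC)]))
print(onz(W,(250,194),52),[onz(W,p,17) for p in((224,171),(276,171))])
for p in((303,199),(353,200),(297,245),(350,248)): print(p,onz(T,p,36),onz(T,p,87))
s=r.sense();print(s["eef_pos"])
E
```

```text
[442.3 225.6  52. ] [array([467.5, 241.9,  17. ]), array([442.4, 196. ,  17. ])]
(303, 199) [525.3 -47.4  36. ] [517.4 -43.7  87. ]
(353, 200) [ 523.  -147.5   36. ] [ 515.2 -138.2   87. ]
(297, 245) [433.5 -34.1  36. ] [430.6 -31.1  87. ]
(350, 248) [ 427.5 -138.3   36. ] [ 424.9 -129.5   87. ]
[438.6 226.  145. ]
```

View pics/w4.png

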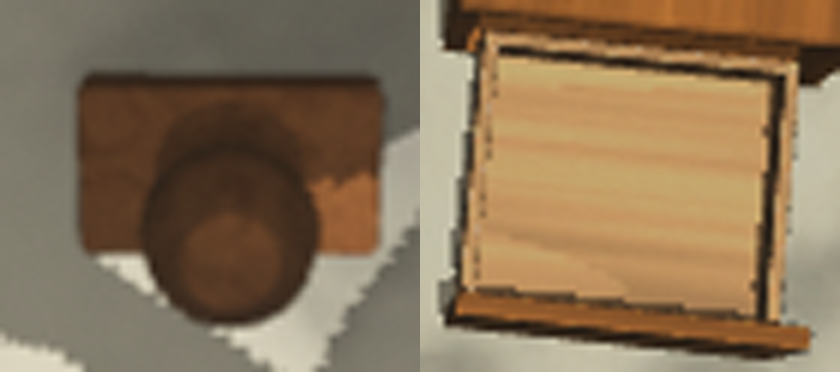

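The knob's axis from the wrist view is about (437,225), and the TCP is at (438.6,226), so they agree. The drawer's centre line also fits the prediction, with the floor centre at about (478,-91). Now I'll descend and grip.

>>> arm_command(targets=[[0,0,0.03,0,0,0],[0,0,0.03,0,0,0],[0,0,0.025,0,0,0],[0,0,0.015,0,0,0],[0,0,0.008,0,0,0],[0,0,0.004,0,0,0],[0,0,0,0,0,0],[0,0,0,0,0,0]])

```text
clock: 8.1
eef_pos: [438.3, 225.8, 32.3]
tcp_rot: [-3.141, 0.001, -2.07]
contact_force: [0.1, -0.6, -0.4]
opening: 0.814
```

```bash
python3 - <<'E'
from rig import r
import cv2
f=r.grab_frame("side");cv2.imwrite("pics/side5.png",cv2.resize(f["image"][180:300,250:370],None,fx=4,fy=4))
s=r.sense();print(s["eef_pos"],s["contact_force"])
E
```

```text
[438.39089521 225.87422329  32.43888787] [ 0.33153813 -0.1985889  -0.1287404 ]
```

View pics/side5.png

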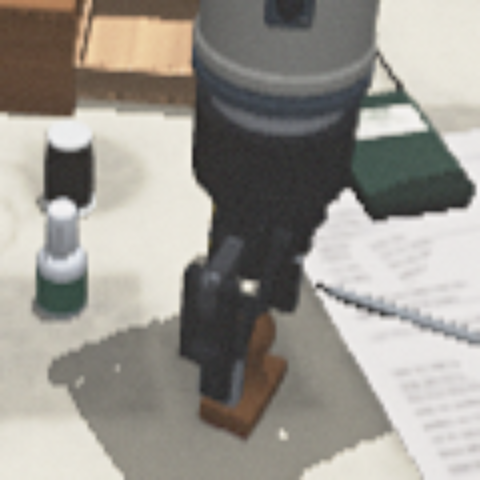

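The side view shows the knob between the fingers, with the tips above the base. I'll go 3 mm lower and close.

>>> arm_command(targets=[[0,0,0.003,0,0,0],[0,0,0,0,0,0]])

```text
clock: 8.32
eef_pos: [437.9, 225.6, 28.8]
tcp_rot: [-3.141, 0.001, -2.07]
contact_force: [0.0, 0.5, 0.7]
opening: 0.819
```

>>> arm_command(targets=[[0,0,0,0,0,0],[0,0,0,0,0,0],[0,0,0,0,0,0],[0,0,0,0,0,0],[0,0,0,0,0,0],[0,0,0,0,0,0],[0,0,0,0,0,0],[0,0,0,0,0,0]], fingers=0, squeeze=30)

```text
clock: 8.98
eef_pos: [437.8, 225.6, 28.5]
tcp_rot: [-3.141, 0.0, -2.07]
contact_force: [-0.3, 0.3, 3.5]
opening: 0.276
```

>>> arm_command(targets=[[0,0,-0.01,0,0,0],[0,0,-0.015,0,0,0],[0,0,-0.025,0,0,0],[0,0,-0.03,0,0,0],[0,0,-0.03,0,0,0],[0,0,-0.03,0,0,0],[0,0,-0.02,0,0,0],[0,0,0,0,0,0]])

```text
clock: 9.65
eef_pos: [439.4, 226.4, 193.0]
tcp_rot: [-3.138, 0.006, -2.07]
contact_force: [0.6, 1.1, -0.4]
opening: 0.277
```

```bash
python3 - <<'E'
from rig import r
import cv2
f=r.grab_frame("side");cv2.imwrite("pics/side6.png",cv2.resize(f["image"][140:300,240:400],None,fx=3,fy=3))
f=r.grab_frame("wrist");cv2.imwrite("pics/w6.png",f["image"])
s=r.sense();print(s["eef_pos"],s["contact_force"],s["opening"])
E
```

```text
[437.56629516 225.45310556 189.07747802] [ 1.06249142  0.29605425 -1.65706184] 0.28458785808753245
```

View pics/side6.png

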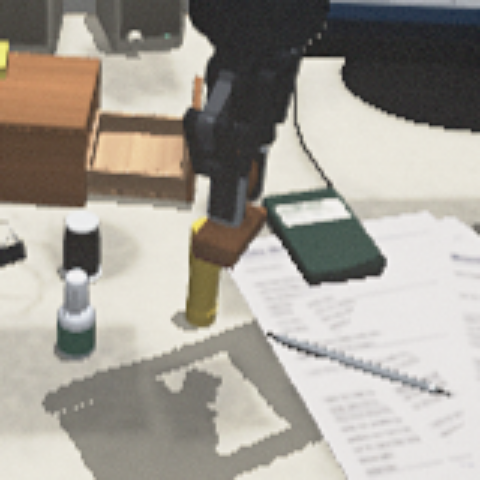

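View pics/w6.png

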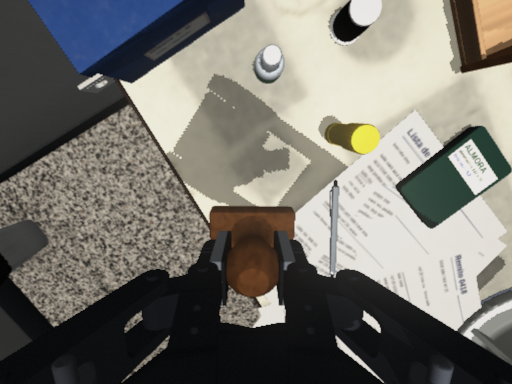

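The stamp is held and looks upright, with the opening at about 24 mm. I'll carry it to a point above the drawer.

>>> arm_command(targets=[[0.0075,-0.0056,0,0,0,0],[0.014,-0.01,0,0,0,0],[0.0215,-0.0156,0,0,0,0],[0.0215,-0.0156,0,0,0,0],[0.0215,-0.0156,0,0,0,0],[0.0215,-0.0156,0,0,0,0],[0.0215,-0.0156,0,0,0,0],[0.0215,-0.0156,0,0,0,0],[0.0215,-0.0156,0,0,0,0],[0.0215,-0.0156,0,0,0,0],[0.0215,-0.0156,0,0,0,0],[0.0215,-0.0156,0,0,0,0],[0.014,-0.01,0,0,0,0],[0.0075,-0.0056,0,0,0,0],[0,0,0,0,0,-0.101],[0,0,0,0,0,-0.101],[0,0,0,0,0,-0.101],[0,0,0,0,0,-0.101],[0,0,0,0,0,0],[0,0,0,0,0,0]])

```text
clock: 11.42
eef_pos: [477.6, -90.5, 187.4]
tcp_rot: [3.14, 0.0, -1.669]
contact_force: [-0.1, 0.3, 0.0]
opening: 0.279
```

```bash
python3 - <<'E'
from rig import r
import cv2
f=r.grab_frame("side");cv2.imwrite("pics/side7.png",cv2.resize(f["image"][100:230,200:330],None,fx=4,fy=4))
f=r.grab_frame("wrist");cv2.imwrite("pics/w7.png",f["image"])
s=r.sense();print(s["eef_pos"],s["tcp_rot"],s["contact_force"],s["opening"])
E
```

```text
[477.94493641 -90.54417124 187.78995809] [ 3.14055641e+00  1.43592970e-04 -1.66891577e+00] [ 0.34740117 -0.30209838 -0.73123888] 0.2790672026444021
```

View pics/side7.png

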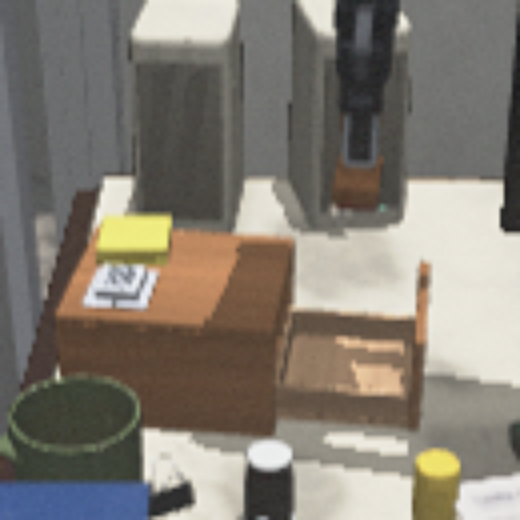

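View pics/w7.png

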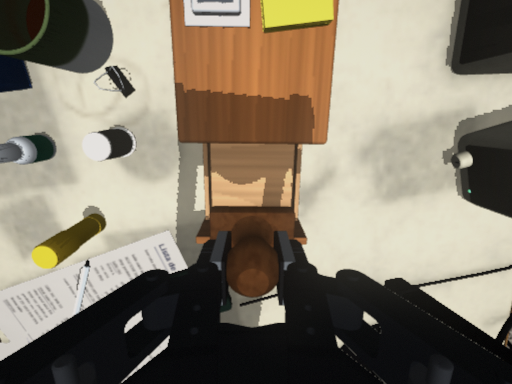

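The stamp is aligned with the drawer in the wrist view: drawer walls at columns 207 and 298, base centre at about 252. The side view shows it upright above the drawer. I'll lower it to just above the rim and check.

>>> arm_command(targets=[[0,0,0.015,0,0,0],[0,0,0.025,0,0,0],[0,0,0.015,0,0,0],[0,0,0.005,0,0,0],[0,0,0,0,0,0],[0,0,0,0,0,0]])

```text
clock: 12.02
eef_pos: [478.6, -90.7, 128.6]
tcp_rot: [3.142, 0.0, -1.667]
contact_force: [0.7, 0.4, -0.7]
opening: 0.281
```

```bash
python3 - <<'E'
from rig import r
from h import *
f=r.grab_frame("side");cv2.imwrite("pics/side8.png",cv2.resize(f["image"][120:220,230:330],None,fx=5,fy=5,interpolation=cv2.INTER_CUBIC))
s=r.sense();print(s["eef_pos"],s["contact_force"],s["opening"])
S=f
p=s["eef_pos"]
for z in (p[2]-29,p[2]-12): print(proj(S,[p[0],p[1],z]))
print(proj(S,[429,-38,87]),proj(S,[524.5,-95,90]))
E
```

```text
[478.95140435 -90.79033178 129.03102064] [-0.13620795  0.41508457  0.51549128] 0.27645183881543434
(np.float64(287.1942920086439), np.float64(166.60014966235602))
(np.float64(287.4392734683858), np.float64(161.18518484552274))
(np.float64(306.6238363898872), np.float64(180.9472352819054)) (np.float64(270.64353483597523), np.float64(168.83068297765192))
```

View pics/side8.png

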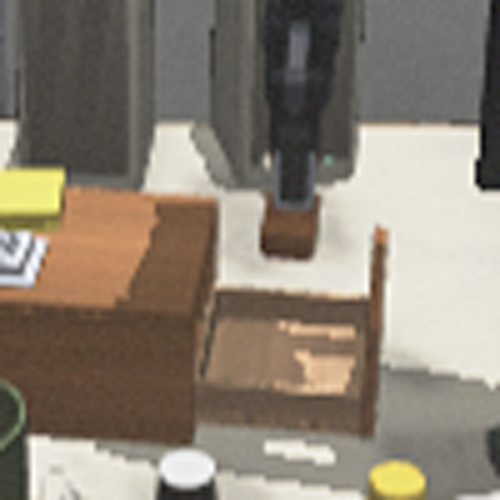

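The stamp is upright and between the unit's face and the front panel, at column about 288 in the full side view; the predicted column was 287. Now lowering.

>>> arm_command(targets=[[0,0,0.012,0,0,0],[0,0,0.018,0,0,0],[0,0,0.018,0,0,0],[0,0,0.015,0,0,0],[0,0,0.009,0,0,0],[0,0,0.005,0,0,0],[0,0,0,0,0,0],[0,0,0,0,0,0]])

```text
clock: 12.73
eef_pos: [478.9, -90.8, 51.9]
tcp_rot: [-3.141, -0.0, -1.666]
contact_force: [-0.8, 0.4, -0.7]
opening: 0.279
```

>>> arm_command(targets=[[0,0,0.002,0,0,0],[0,0,0.002,0,0,0],[0,0,0,0,0,0]])

```text
clock: 12.98
eef_pos: [478.6, -90.7, 47.5]
tcp_rot: [-3.141, -0.0, -1.666]
contact_force: [-0.4, -0.4, -1.1]
opening: 0.286
```

>>> arm_command(targets=[[0,0,0.0015,0,0,0],[0,0,0.0015,0,0,0],[0,0,0,0,0,0]])

```text
clock: 13.23
eef_pos: [478.2, -90.7, 44.1]
tcp_rot: [3.141, 0.0, -1.666]
contact_force: [0.5, -0.6, -0.7]
opening: 0.282
```

>>> arm_command(targets=[[0,0,0.001,0,0,0],[0,0,0,0,0,0]])

```text
clock: 13.4
eef_pos: [478.2, -90.7, 43.1]
tcp_rot: [3.141, 0.0, -1.666]
contact_force: [-1.1, -0.2, -1.5]
opening: 0.284
```

>>> arm_command(targets=[[0,0,0.001,0,0,0],[0,0,0,0,0,0],[0,0,0,0,0,0]])

```text
clock: 13.65
eef_pos: [478.5, -90.7, 42.4]
tcp_rot: [-3.141, 0.0, -1.666]
contact_force: [0.3, 0.3, 2.9]
opening: 0.282
```

```bash
python3 - <<'E'
from rig import r
from h import *
f=r.grab_frame("side");cv2.imwrite("pics/side9.png",cv2.resize(f["image"][140:220,250:330],None,fx=6,fy=6,interpolation=cv2.INTER_CUBIC))
s=r.sense();print(s["eef_pos"],s["contact_force"],s["opening"])
E
```

```text
[478.50610396 -90.68627869  42.41909297] [0.57178981 1.72637039 2.41322229] 0.2834607948559287
```

View pics/side9.png

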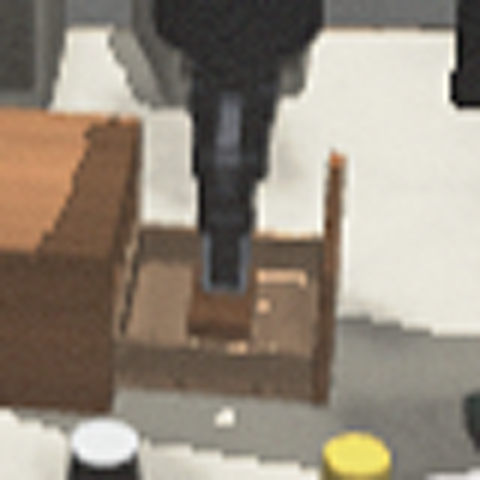

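The force is about 2.5-3 N upward at the expected height, and the base sits on the drawer floor in the picture. I'll open partly and retreat upward.

>>> arm_command(targets=[[0,0,0,0,0,0],[0,0,0,0,0,0],[0,0,0,0,0,0],[0,0,0,0,0,0],[0,0,0,0,0,0],[0,0,0,0,0,0]], fingers=0.06)

```text
clock: 14.2
eef_pos: [478.3, -90.7, 42.3]
tcp_rot: [3.142, 0.0, -1.666]
contact_force: [1.0, -0.3, -0.1]
opening: 0.699
```

>>> arm_command(targets=[[0,0,-0.008,0,0,0],[0,0,-0.015,0,0,0],[0,0,-0.025,0,0,0],[0,0,-0.035,0,0,0],[0,0,-0.04,0,0,0],[0,0,-0.04,0,0,0],[0,0,-0.03,0,0,0],[0,0,-0.01,0,0,0],[0,0,0,0,0,0]])

```text
clock: 14.95
eef_pos: [479.9, -91.0, 248.7]
tcp_rot: [-3.136, -0.001, -1.666]
contact_force: [1.2, 0.8, -1.0]
opening: 0.698
```

>>> arm_command(targets=[[-0.02,0,0,0,0,0],[-0.035,0,0,0,0,0],[-0.035,0,0,0,0,0],[-0.035,0,0,0,0,0],[-0.035,0,0,0,0,0],[-0.035,0,0,0,0,0],[-0.035,0,0,0,0,0],[-0.03,0,0,0,0,0],[-0.02,0,0,0,0,0],[0,0,0,0,0,0],[0,0,0,0,0,0],[0,0,0,0,0,0]])

```text
clock: 15.95
eef_pos: [504.1, 187.2, 243.9]
tcp_rot: [3.139, -0.002, -1.666]
contact_force: [0.2, 0.6, 0.3]
opening: 0.703
```

```bash
python3 - <<'E'
from rig import r
from h import *
S=r.grab_frame("side");T=r.grab_frame("top")
cv2.imwrite("pics/fin.png",np.hstack([cv2.resize(S["image"][130:220,230:330],(400,360),interpolation=cv2.INTER_CUBIC),cv2.resize(T["image"][180:260,280:370],(400,356),interpolation=cv2.INTER_CUBIC)[:360] if 0 else cv2.resize(T["image"][180:270,280:380],(400,360),interpolation=cv2.INTER_CUBIC)]))
s=r.sense();print(s["clock"],s["eef_pos"],s["contact_force"],s["qvel"])
E
```

```text
16.05 [504.51311395 186.84884474 244.5560654 ] [-1.07633884  0.15698395  0.13648634] [-0.00388312 -0.00547966 -0.0065115   0.00160156  0.0033912   0.00230687]
```

View pics/fin.png

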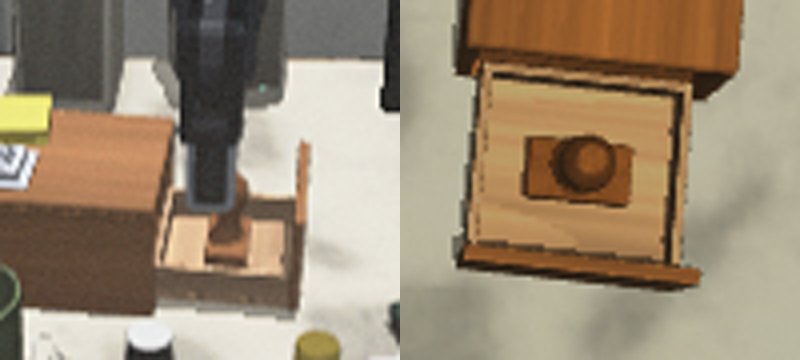

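The top view shows the stamp standing centred on the drawer floor, clear of all the walls. The drawer is still out, and the arm is well away (its fingers only block part of the side view). I'll hand in the job.

```bash
python3 -c "
from rig import r
print(r.sign_off())"
```

```text
the job is handed in; nothing more can be done
None
```

The job is handed in: the drawer is open and the stamp stands upright near the middle of its floor. It was done by about 16 s of the 46 s allowed.

- **Drawer:** I pressed the latch with the closed fingertips to about 94 mm height. The drawer slid out, as the side and top views showed. I judged how far only from the pictures, where the front panel was within a few mm of where a fully open drawer should put it.
- **Stamp:** I gripped it by its knob, carried it over and set it down. Contact came at the expected height with about 2.5–3 N. I then opened the fingers and moved the arm well clear.
- **Last checks:** The final top view showed the stamp upright, clear of all the walls, with the drawer still open. The arm was at rest and the contact force was about 1 N or less, which is within the sensor noise. In the last side view the fingers hid part of the stamp, so that upright check rests mainly on the top view.
- **Disagreements:** The latch position from the wrist camera differed by about 5 mm from the top-camera one. I used the top-camera value, and the press worked. The press reached about 9.5 N, above the 5 N given for the stop, but far below the limits.

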